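# Refit the label holder on the goldsmith's bench shelf

## Task

The red spring pin has worked up out of the little bench shelf: drive it down flush with the shelf top using the mallet, then stand the mallet upright back on the bench. Then take the blue label holder from its wooden stand, slip its tongue behind the shelf's metal lip, label facing the robot and centred over the pin, and press it fully home against the springy strip; finish while still holding it pressed home, because it pops up if let go. Leave the anvil, the jar and the dish where they are.

Things in the scene. Friction and masses are not known exactly. Their poses are not given: they have to be found in the camera images.
- shelf: fixed low wooden shelf, 240 wide (y), flat top 60 above the bench from x = +5 to +160. An aluminium lip along its front (robot side), no higher than the top, leaves a slot open at the top. Origin on the bench under the slot's centre; x away from the robot, square to the slot; y along the slot; z up. May stand turned by up to 0.25 rad
- slot (a point): centre of the slot at the height of the shelf top, axes as the shelf's. The slot is 9 wide (x -4.5 to +4.5), 216 long between black end blocks; the lip's upper 12 flares towards the robot, so that the mouth is about 6 wider on that side
- pin (a joint): how far the red spring pin (10 diameter) has been driven down, in m: 0 = stands 14 proud of the shelf top, 0.014 = flush and at its stop. Starts 8 to 14 proud. It sits tight by friction (about 12 N to move it) and stays where it is driven. Its axis is 14.5 behind the slot's centre, at the middle of the slot's length
- pin_top (a point): centre of the pin's top face; moves with the pin
- strip (a joint): how far the yellow springy strip at the bottom of the slot (100 long, centred) is pressed down, in m: 0 = free, its top 16 below the shelf top; about 0.008 when the label holder is fully home (stop at 0.010). It pushes up with 3 N free and about 8 N at 0.008, and springs back
- mallet: mallet standing on its head, handle up, 300 g, about 150 tall: white barrel head 50 diameter and 55 tall with a flat striking face 42 across underneath, then a brown round wooden handle 24 diameter from 55 to 150 up. Origin at the centre of the striking face; z along the handle, up
- holder: blue label holder, 60 g, 70 wide (y), 78 tall. Tongue z 0-24, 5 thick. At z 24-28 a flange reaches back to x = +22; it rests on the shelf top when home. Above (z 28-78) a plate 8 thick (x -4 to 4), to be gripped across its thickness, white label on its -x face. Origin: centre of the tongue's lower edge, z up, +x to the flange. Home: origin 24 below the shelf top
- flange_edge (a point): middle of the flange's rear lower edge (x = +22, z = +24 on the holder)
- stand: fixed wooden block 58 by 100 by 40 tall with a slot 11 wide in its top in which the holder stands upright, loose, its tongue 24 deep; lift it straight up 30 or more. Origin under the slot's centre
- anvil: bystander: small steel bench anvil, about 145 long, 62 tall, origin under its middle
- jar: bystander: amber jar with green cap, 44 diameter, 50 tall, on the bench in front of the shelf; origin under its centre
- dish: bystander: white dish 60 diameter, 22 tall, at the back of the shelf top; origin under its centre

How it is judged:
On the way, in this order (a step that is already met when the one before it is completed fails the run):
1. the pin is driven down flush by the mallet (value of joint pin above 0.012 m and distance between mallet and pin_top below 0.03 m), for 0.02 s.
2. the mallet stands upright on the bench, let go (height (world z) of mallet below 0.005 m and angle between mallet's own z axis and vertical below 0.1 rad and contact force between the fingers and mallet below 0.2 N), for 0.2 s.
At the end, for the whole second after the job is handed in: fingers still holding the holder (over 4 N): tongue behind the lip, flange within 2 mm of the shelf top, strip pressed over 6 mm, within 15 mm of centred over the pin and 0.12 rad of upright, label to the robot, at rest; pin within 2 mm of flush; mallet upright on the bench, clear of it (z of holder in the frame of slot below -0.022 m and x of holder in the frame of slot between -0.006 and 0.005 m and y of holder in the frame of slot between -0.015 and 0.015 m and x of flange_edge in the frame of slot above 0.01 m and angle between the z axis of holder and the z axis of slot, either way round below 0.12 rad and value of joint strip above 0.006 m and value of joint pin above 0.012 m and contact force between the fingers and holder above 4 N and linear speed of holder below 0.02 m/s and height (world z) of mallet below 0.005 m and angle between mallet's own z axis and vertical below 0.1 rad and contact force between mallet and holder below 0.2 N); the arm keeps its last pose, push and grip.
It fails at once if the pin is pushed by something other than the mallet (velocity of joint pin above 0.03 m/s and value of joint pin between 0.0065 and 0.011 m and distance between mallet and pin_top above 0.04 m).
It fails at once if a bystander (anvil, jar or dish) is moved by more than 20 mm (distance of any of anvil, jar, dish from where it was at the start of the episode above 0.02 m).
It also fails if it takes over 64 s, if anything falls off the work surface, if the arm or the gripper's body presses on something with over 40 N, if the wrist force passes 120 N, or if a joint passes its speed limit or range.

## Robot

A 7-joint arm with a two-finger parallel gripper is mounted at the origin on the work surface. World frame = base frame: x ahead of the robot, y to its left, z up, the work surface at z = 0. Lengths are in m, angles in rad, forces in N, time in s.
With the tool pointing down it reaches from about 0.35 to 0.9 m from the base axis. Payload 8.1 kg.
Tool frame: the origin (TCP) lies on the centre line of the jaws, within the pads' length; the fingertips stand arm.tips_ahead ahead of it and the grasp point (between the pads) lies 2 mm behind it (arm.tips_ahead is the distance from the TCP to the fingertips, in m); x points along the fingers, y is the direction in which the jaws open and shut, and the axes are right-handed (so a half turn about x gives the same grasp; the last joint's range is limited). The gripper opens to 85 mm and grips with 20 to 120 N. Pads are 22 mm wide; open, the fingers measure 114 mm over their backs; the gripper's body (76 mm by 85 mm) begins 54 mm behind the grasp point. The pads swing forward as they close: fully open they stand 13 mm farther back than shut.
Start: joints at [-1.387, 0.434, 0.025, 1.573, -0.012, 1.134, -0.075], TCP at [0.177, 0.599, 0.248] pointing down, gripper open.
Joint ranges: [-2.62, 2.62], [-0.44, 2.09], [-1.27, 1.32], [0.08, 2.57], [-1.32, 4.46], [0.12, 2], [-2.74, 2.74]. Speed limits (rad/s): [2.22, 2.22, 3.01, 3.01, 3.14, 3.14, 3.14].

## Interface

Orientations are given as a unit quaternion [x, y, z, w].
In Python, from workcell import arm gives the robot as it stands.
- The arm moves only by the tool step_arm, never from a script. Its argument "rows" is text: rows parted by semicolons, each of 5 numbers parted by spaces: the shift along the tool's x, y, z in cm, then the turn about the tool's x in rad, then the opening, from -1 (shut) to 1 (fully open). In form: dx dy dz spin hand; .... A call has 1 to 5 rows; each row shifts and turns the commanded pose from where the row before left it, along the tool's axes as they then stand; what a row does not reach is not made up. A row lasts 1/12 s, in which the tool goes at most 41.7 mm and 7.16 degrees, less where a joint would pass 70% of its speed; a pose out of reach is approached as far as the arm can. A call is refused whole if a number of a shift passes 4.17 or a number of a turn 0.125, either way. A call with a gripper value outside its range is refused whole. The fingers move at their own pace and stop on an object; the grip force is fixed at half the most. Time passes only in rows, so rows that do not move let the fingers close. It gives the time, the measured TCP pose, the force and the opening at its end, in the units of the state.
- arm.get_obs(): the state, without advancing time (a new reading comes with each control period).
- arm.capture(name): name is "scene" or "top"; returns the picture (400x640x3 uint8, red, green, blue); there is no depth.
- arm.camera_params(name): a dict with "fx", "fy", "cx", "cy" (pixels), "distortion" ([k1, k2, p1, p2, k3] as OpenCV has them; the pictures are not rectified), "position" and "rotation" of the camera in the world. Camera axes: x right, y up, looking along -z (the intrinsics and any distortion apply to the point x, -y, -z); pixel columns grow to the right and rows downward; lengths in m; the calibration is good to about 2 mm. A picture is of the moment at which its call begins. camera_params takes no time and is no camera call.
- arm.hand_in(): hands the job in, once; it reports no verdict.
The state is a dict: "clock": time; "q": joint angles; "qd": joint speeds; "joint_torque": joint torques, N m; "ee_pos": TCP position; "ee_rot": TCP orientation; "contact_force": force on the tool from outside, world axes, zero at the start; "torque": the same for the moment, N m; "width": finger opening in m.
Only numpy, scipy, OpenCV 4.12 (cv2) and the standard library are available. Lean on these libraries where they do the work, as an engineer would, in place of code of your own. Each camera call takes 0.05 s, during which the arm holds its last target.

## Working session

There is one attempt and no reset: what is moved stays moved. The work goes in short steps, Python scripts to look and compute and a tool call to move; the robot and the scene stay as the last step left them, time stands still between calls to the robot, and variables do not carry over. Pictures are saved under pics/ and viewed, and the job is handed in when it is done.

Besides the shell and the picture viewer there is one more tool, called as name(argument=value, ...), one argument or row to a line, values as JSON. step_arm: Moves the arm, as the interface text tells. Its arguments: {"type":"object","properties":{"rows":{"type":"string"}},"required":["rows"]}

```bash
ls; mkdir -p pics
python3 - <<'E'
from workcell import arm
import cv2,numpy as np
for n in("scene","top"):
    im=arm.capture(n); cv2.imwrite(f"pics/{n}0.png",im[:,:,::-1]); p=arm.camera_params(n); print(n,p)
print(arm.get_obs(), arm.tips_ahead)
E
```

```text
pics
scene {'fx': 448.36938291608976, 'fy': 448.36938291608976, 'cx': 311.1388319401181, 'cy': 197.98569413907464, 'distortion': array([-0.00291124,  0.        ,  0.        ,  0.        ,  0.        ]), 'position': array([ 0.91045018, -0.49930265,  1.01397806]), 'rotation': array([0.29030056, 0.08080001, 0.24682826, 0.92101724])}
top {'fx': 410.2367131782238, 'fy': 410.2367131782238, 'cx': 326.6591203719467, 'cy': 197.69898496218826, 'distortion': array([-0.02886461,  0.        ,  0.        ,  0.        ,  0.        ]), 'position': array([0.34981207, 0.04124452, 1.15892584]), 'rotation': array([ 0.0803475 , -0.06986634, -0.66746825,  0.73698651])}
{'clock': 0.1, 'q': array([-1.3865906 ,  0.43514291,  0.02497132,  1.57400848, -0.01162604,
        1.13397575, -0.07510173]), 'qd': array([-1.40390354e-04, -2.10126266e-03, -5.52225027e-04, -2.48457031e-03,
        1.97785838e-03,  1.70971958e-04,  9.24038461e-05]), 'joint_torque': array([ 3.47488865e-03, -6.71753097e+01,  1.02828495e+00, -3.16903567e+01,
        1.57568639e-02,  7.21809643e-03, -2.42024367e-05]), 'ee_pos': array([0.17672522, 0.59905305, 0.24760993]), 'ee_rot': array([ 0.10059196,  0.69987865, -0.10157198,  0.69981017]), 'contact_force': array([ 0.26296493,  0.59309485, -0.63271359]), 'torque': array([-0.00320993,  0.04472494, -0.01280806]), 'width': 0.08528951360285594} 0.017
```

View pics/scene0.png

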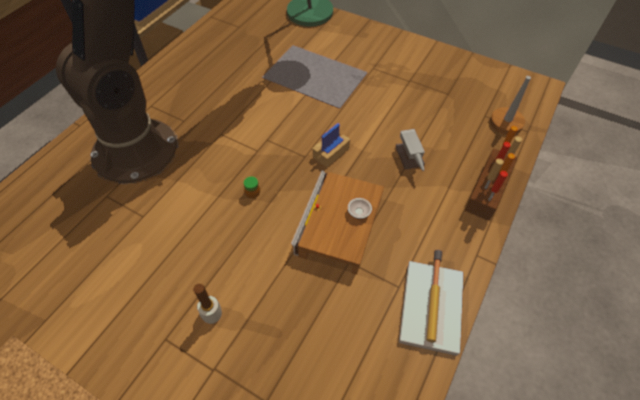

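View pics/top0.png

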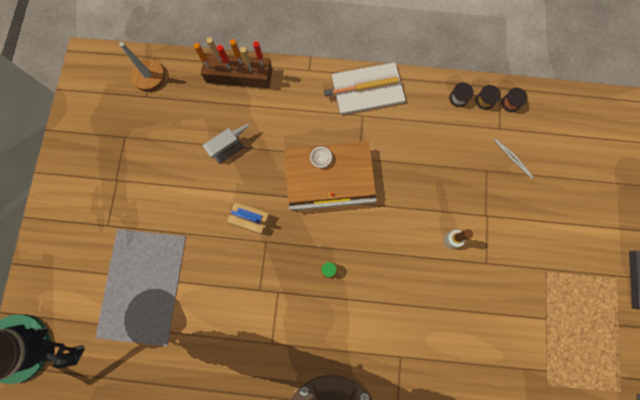

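Mallet at top (458,239) and scene (208,310). Pin at top (332,193). Holder in its stand at top (249,215) and scene (331,138). Jar at top (329,270), dish at top (321,157). I'll zoom in for accurate pixel positions.

```bash
cat > h.py <<'E'
import numpy as np,cv2
from scipy.spatial.transform import Rotation as R
from workcell import arm
def cam(n):
    p=arm.camera_params(n);K=np.array([[p['fx'],0,p['cx']],[0,p['fy'],p['cy']],[0,0,1]])
    return K,np.array(p['distortion']),np.array(p['position']),R.from_quat(p['rotation']).as_matrix()@np.diag([1,-1,-1])
def proj(n,P):
    K,d,t,M=cam(n); P=np.atleast_2d(np.array(P,float)); 
    return cv2.projectPoints((P-t)@M,np.zeros(3),np.zeros(3),K,d)[0][:,0]
def ray(n,uv):
    K,d,t,M=cam(n); x=cv2.undistortPoints(np.array(uv,float).reshape(-1,1,2),K,d)[:,0]
    return t,np.c_[x,np.ones(len(x))]@M.T
def onz(n,uv,z):
    t,v=ray(n,uv); return t+v*((z-t[2])/v[:,2])[:,None]
def tri(a,b):
    t1,v1=ray("top",a);t2,v2=ray("scene",b);out=[]
    for p,q in zip(v1,v2):
        s=np.linalg.lstsq(np.c_[p,-q],t2-t1,rcond=None)[0];A=t1+s[0]*p;B=t2+s[1]*q;out.append(np.r_[(A+B)/2,np.linalg.norm(A-B)])
    return np.array(out)
def crop(n,x0,y0,w,h,k,name,im=None):
    im=arm.capture(n) if im is None else im
    c=cv2.resize(im[y0:y0+h,x0:x0+w],None,fx=k,fy=k,interpolation=cv2.INTER_CUBIC)
    cv2.imwrite(f"pics/{name}.png",c[:,:,::-1])
E
python3 - <<'E'
from h import *
t=cv2.imread("pics/top0.png")[:,:,::-1];s=cv2.imread("pics/scene0.png")[:,:,::-1]
crop("top",215,140,170,80,4.7,"t_shelf",t);crop("scene",280,110,120,165,3.6,"s_shelf",s)
a=t[215:265,430:490];b=s[270:335,180:240]
c=np.hstack([cv2.resize(a,(390,325),interpolation=2),cv2.resize(b,(390,422),interpolation=2)[:325]]) if 0 else None
crop("top",430,220,60,40,8,"t_mal",t);crop("scene",180,275,60,55,8,"s_mal",s)
E
```

```text
(no output)
```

View pics/t_shelf.png

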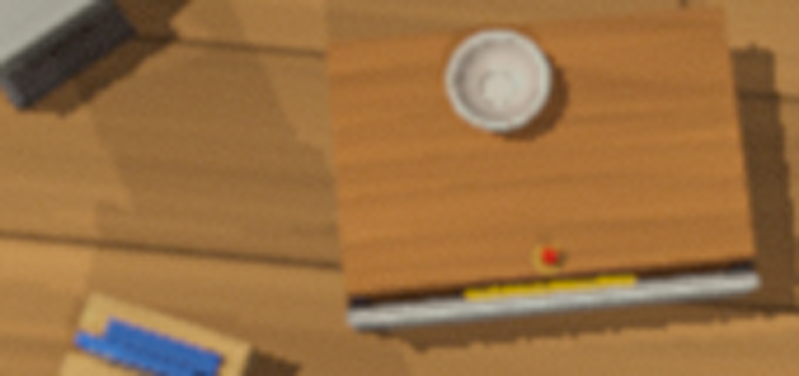

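View pics/s_shelf.png

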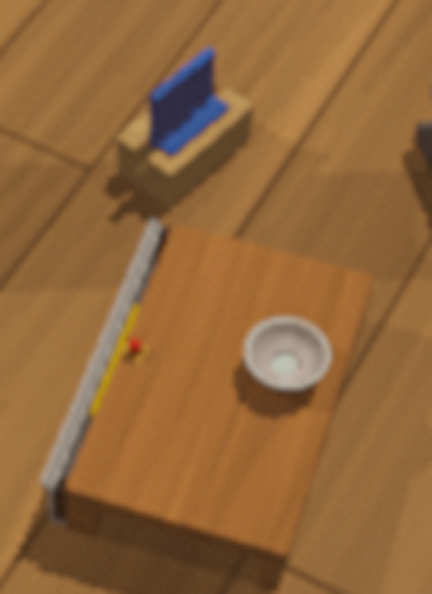

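View pics/t_mal.png

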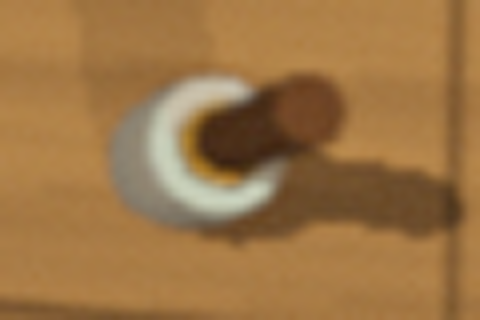

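View pics/s_mal.png

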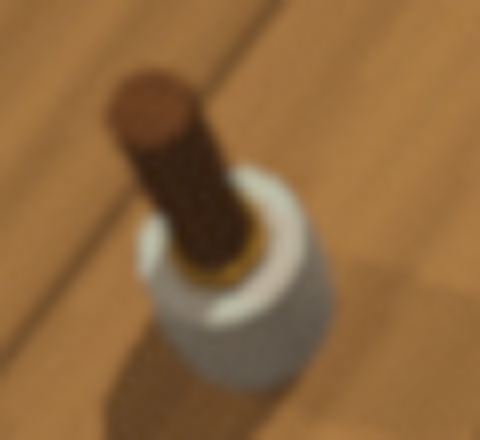

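Run:
```python
from h import *
np.set_printoptions(precision=4,suppress=True)
def f(x0,y0,k,pts): return (np.array(pts,float)+.5)/k-.5+[x0,y0]
T=lambda p:f(215,140,4.7,p); S=lambda p:f(280,110,3.6,p)
print("pin",tri(T([[550,257]]),S([[135,346]])))
print("mallet top tri",tri(f(430,220,8,[[310,110]]),f(180,275,8,[[154,112]])), onz("top",f(430,220,8,[[310,110]]),.15),onz("scene",f(180,275,8,[[154,112]]),.15))
# masks
t=cv2.imread("pics/top0.png");s=cv2.imread("pics/scene0.png")
def blob(im,lo,hi,box):
    h=cv2.cvtColor(im,cv2.COLOR_BGR2HSV);m=cv2.inRange(h,np.array(lo),np.array(hi));x,y,w,hh=box
    z=np.zeros_like(m);z[y:y+hh,x:x+w]=m[y:y+hh,x:x+w]
    p=np.argwhere(z)[:,::-1];return p
for n,im,box in(("top",t,(290,180,90,40)),("scene",s,(290,170,50,80))):
    y=blob(im,(22,150,120),(35,255,255),box).astype(float);print(n,"strip",len(y))
    W=onz(n,y,.044);c=(W.max(0)+W.min(0))/2;print(W.min(0),W.max(0),W.mean(0))
    r=np.vstack([blob(im,(0,190,120),(6,255,255),box)]).astype(float);print("red",len(r),r.mean(0) if len(r) else 0, onz(n,[r.mean(0)],.07) if len(r) else 0)
Wf=onz("top",T([[328,45],[724,8],[754,262],[350,300],[350,325],[758,287]]),.06);print("top corners\n",Wf)
d=Wf[1]-Wf[0];print(np.arctan2(-d[0],d[1])%np.pi if 0 else np.arctan2(d[0],-d[1]))
d=Wf[5]-Wf[4];print(np.linalg.norm(d),np.arctan2(d[0],-d[1]),Wf[4:].mean(0))
Sf=onz("scene",S([[155,220],[165,228],[372,275],[288,555],[70,488],[45,480]]),.06);print("scene",Sf)
crop("top",220,195,60,45,12,"t_hold",t[:,:,::-1]);crop("scene",305,115,55,60,10,"s_hold",s[:,:,::-1])
```

```text
pin [[0.5968 0.0581 0.0677 0.0038]]
mallet top tri [[ 0.513  -0.2905  0.1469  0.003 ]] [[ 0.5116 -0.2907  0.15  ]] [[ 0.5155 -0.2903  0.15  ]]
top strip 63
[0.5715 0.0078 0.044 ] [0.5946 0.1037 0.044 ] [0.5829 0.0566 0.044 ]
red 4 [331.5 194.5] [[0.5942 0.0571 0.07  ]]
scene strip 42
[0.5728 0.0122 0.044 ] [0.5919 0.1033 0.044 ] [0.5825 0.0567 0.044 ]
red 3 [317. 206.] [[0.5989 0.0574 0.07  ]]
top corners
 [[ 0.7136  0.2019  0.06  ]
 [ 0.7601 -0.0324  0.06  ]
 [ 0.6058 -0.0619  0.06  ]
 [ 0.5601  0.1702  0.06  ]
 [ 0.5454  0.1685  0.06  ]
 [ 0.5912 -0.0653  0.06  ]]
0.19597323340666478
0.23822714486313296 0.19315755967585563 [0.5683 0.0516 0.06  ]
scene [[ 0.5518  0.1713  0.06  ]
 [ 0.5621  0.1684  0.06  ]
 [ 0.7154  0.2057  0.06  ]
 [ 0.764  -0.0294  0.06  ]
 [ 0.6147 -0.0578  0.06  ]
 [ 0.5969 -0.061   0.06  ]]
```

View pics/t_hold.png

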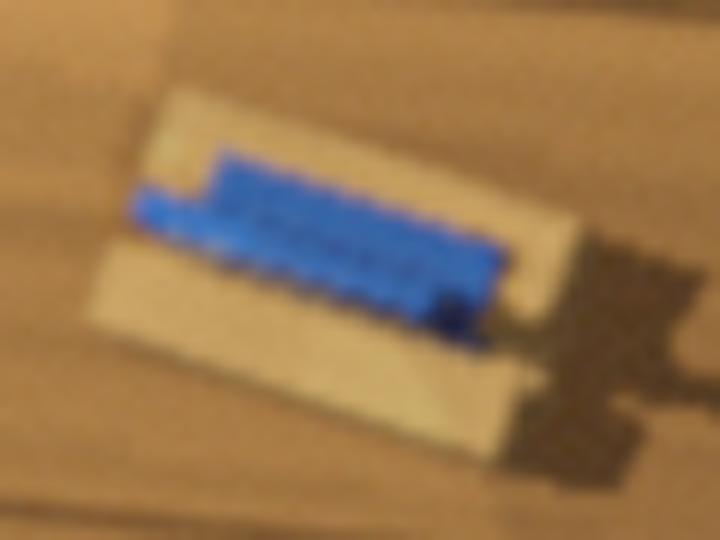

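View pics/s_hold.png

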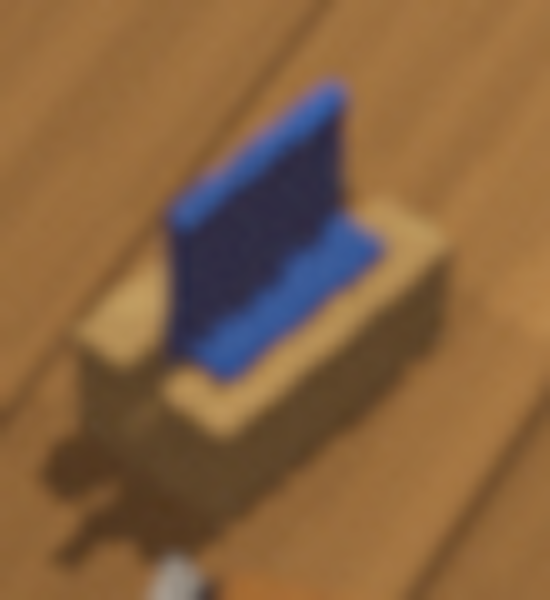

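Run:
```python
from h import *
np.set_printoptions(precision=4,suppress=True)
def f(x0,y0,k,pts): return (np.array(pts,float)+.5)/k-.5+[x0,y0]
T=lambda p:f(220,195,12,p); S=lambda p:f(305,115,10,p)
a=S([[183,212],[335,92]]);print("scene edge",onz("scene",a,.094))
b=T([[140,207],[478,325]]);print("top edge",onz("top",b,.094)); print(tri(b,a[::-1]), tri(b,a))
print("stand top corners top",onz("top",T([[175,85],[582,215],[495,462],[90,315]]),.04), onz("top",T([[175,85],[582,215],[495,462],[90,315]]),.04).mean(0))
print("scene",onz("scene",S([[75,330],[215,435],[450,240],[390,200]]),.04))
print("flange top",onz("top",T([[225,150],[505,250]]),.044),onz("scene",S([[225,380],[385,248]]),.044))
```

```text
scene edge [[0.5043 0.2559 0.094 ]
 [0.5192 0.3175 0.094 ]]
top edge [[0.5162 0.316  0.094 ]
 [0.4975 0.2382 0.094 ]]
[[0.5176 0.3175 0.0924 0.0032]
 [0.5026 0.2425 0.1019 0.0165]] [[0.5036 0.3049 0.0625 0.0497]
 [0.5169 0.2509 0.1396 0.0649]]
stand top corners top [[0.554  0.326  0.04  ]
 [0.5329 0.2276 0.04  ]
 [0.474  0.2401 0.04  ]
 [0.4984 0.3377 0.04  ]] [0.5148 0.2829 0.04  ]
scene [[0.476  0.2446 0.04  ]
 [0.5301 0.2302 0.04  ]
 [0.5536 0.3294 0.04  ]
 [0.531  0.3347 0.04  ]]
flange top [[0.5392 0.3112 0.044 ]
 [0.5224 0.2436 0.044 ]] [[0.5242 0.2464 0.044 ]
 [0.5401 0.3138 0.044 ]]
```

```bash
cat >> h.py <<'E'
def go(x,y,z,yaw=None):
    "shift to target in tool axes (cm); yaw = wanted yaw of the jaw axis (mod pi)"
    o=arm.get_obs();M=R.from_quat(o['ee_rot']).as_matrix();p=np.array(o['ee_pos'])
    np.set_printoptions(precision=3,suppress=True)
    d=M.T@(np.array([x,y,z])-p)*100
    jaw=np.arctan2(M[1,1],M[0,1]);tilt=np.arccos(-M[2,0])
    print("t",o['clock'],"pos",p,"jawyaw",round(jaw,3),"tilt",round(tilt,4),"w",round(o['width'],4),"F",np.array(o['contact_force']),"q7",round(o['q'][6],2))
    print("tool axes\n",M)
    s=None
    if yaw is not None:
        s=-((yaw-jaw+np.pi/2)%np.pi-np.pi/2)
    print("shift cm",d,"spin",s)
E
python3 -c "
from h import *
go(.513,-.2905,.25,0)"
```

```text
t 0.1 pos [0.177 0.599 0.248] jawyaw 1.284 tilt 0.0014 w 0.0853 F [ 0.263  0.593 -0.633] q7 -0.08
tool axes
 [[-0.     0.283  0.959]
 [-0.001  0.959 -0.283]
 [-1.    -0.001  0.   ]]
shift cm [ -0.128 -75.804  57.425] spin 1.2839103934656417
```

step_arm(
  rows="0 0 4 0.117 1; 0 0 4 0.117 1; 0 0 4 0.117 1; 0 0 4 0.117 1; 0 0 4 0.117 1",
)

```text
clock: 0.52
ee_pos: [0.3497, 0.5003, 0.2478]
ee_rot: [0.3, 0.64, -0.301, 0.64]
contact_force: [1.0, 1.3, -0.1]
width: 0.0853
```

step_arm(
  rows="0 0 4 0.117 1; 0 0 4 0.117 1; 0 0 4 0.117 1; 0 0 4 0.117 1; 0 0 4 0.117 1",
)

```text
clock: 0.93
ee_pos: [0.4374, 0.3229, 0.248]
ee_rot: [0.472, 0.526, -0.473, 0.526]
contact_force: [1.0, 0.2, 1.3]
width: 0.0853
```

step_arm(
  rows="0 0 4 0.117 1; 0 0 4 0 1; 0 0 4 0 1; 0 0 4 0 1; 0 0 4 0 1",
)

```text
clock: 1.35
ee_pos: [0.4398, 0.1233, 0.2482]
ee_rot: [-0.501, -0.499, 0.501, -0.499]
contact_force: [1.0, 0.1, -0.0]
width: 0.0852
```

```bash
python3 -c "
from h import *
go(.513,-.2905,.25,0)"
```

```text
t 1.35 pos [0.44  0.123 0.248] jawyaw -0.003 tilt 0.0003 w 0.0852 F [ 0.996  0.067 -0.049] q7 -0.28
tool axes
 [[-0.     1.    -0.003]
 [ 0.    -0.003 -1.   ]
 [-1.    -0.    -0.   ]]
shift cm [-0.19   7.438 41.36 ] spin -0.0028915059238925345
```

step_arm(
  rows="0 0.8 4.1 0 1; 0 0.8 4.1 0 1; 0 0.8 4.1 0 1; 0 0.8 4.1 0 1; 0 0.8 4.1 0 1",
)

```text
clock: 1.77
ee_pos: [0.4794, -0.0813, 0.2483]
ee_rot: [0.501, 0.499, -0.501, 0.499]
contact_force: [1.4, 0.7, -0.4]
width: 0.0856
```

step_arm(
  rows="0 0.8 4.1 0 1; 0 0.8 4.1 0 1; 0 0.8 4.1 0 1; 0 0.8 4.1 0 1; 0 0.2 4.1 0 1",
)

```text
clock: 2.18
ee_pos: [0.5138, -0.2856, 0.2478]
ee_rot: [0.5, 0.5, -0.5, 0.5]
contact_force: [0.4, -0.1, 0.3]
width: 0.0853
```

step_arm(
  rows="0 0 0 0 1; 0 0 0 0 1",
)

```text
clock: 2.35
ee_pos: [0.5117, -0.2874, 0.2479]
ee_rot: [-0.502, -0.498, 0.503, -0.498]
contact_force: [0.8, -0.1, -1.1]
width: 0.0854
```

```bash
python3 -c "
from h import *
go(.513,-.2905,.25,0)
crop('top',370,160,170,120,4,'t1');crop('scene',140,180,130,150,4,'s1')
print(proj('top',[.513,-.2905,.15]),proj('scene',[.513,-.2905,.15]))"
```

```text
t 2.35 pos [ 0.512 -0.287  0.248] jawyaw -0.009 tilt 0.0018 w 0.0854 F [ 0.787 -0.07  -1.062] q7 0.7
tool axes
 [[-0.001  1.    -0.009]
 [-0.001 -0.009 -1.   ]
 [-1.    -0.001  0.001]]
shift cm [-0.214  0.133  0.305] spin -0.00868725632056111
[[468.263 232.73 ]] [[197.776 288.086]]
```

View pics/s1.png

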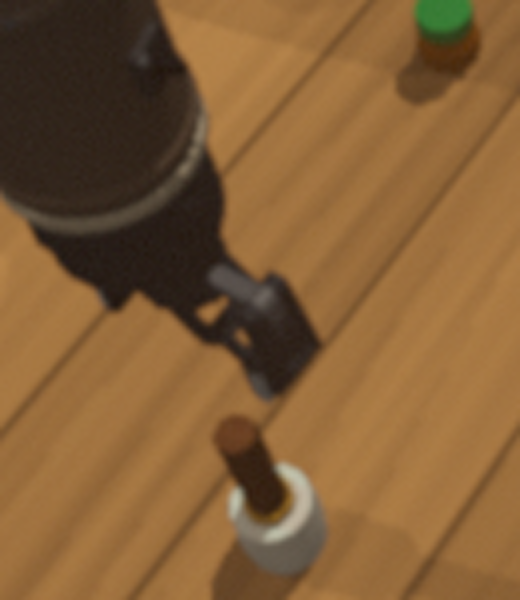

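View pics/t1.png

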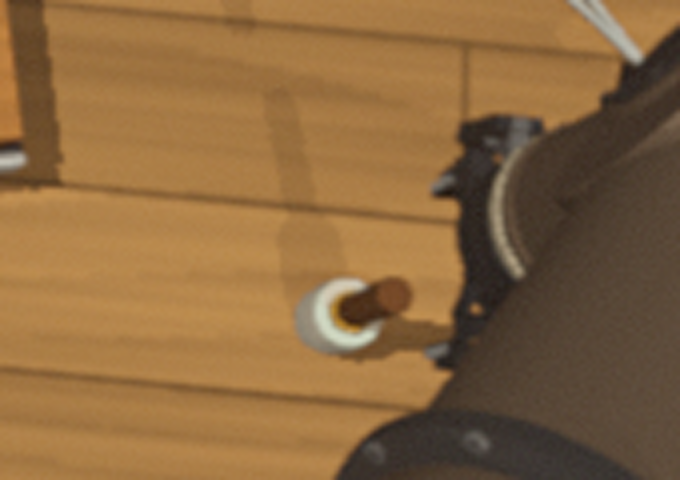

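step_arm(
  rows="2.5 0.1 0.3 0 1; 3.5 0 0 0 1; 3.5 0 0 0 1; 3.2 0 0 0 1; 1.5 0 0 0 1",
)

```text
clock: 2.87
ee_pos: [0.5128, -0.2833, 0.1025]
ee_rot: [0.5, 0.502, -0.5, 0.498]
contact_force: [0.3, 0.5, 0.3]
width: 0.085
```

step_arm(
  rows="0 0 0 0 -1; 0 0 0 0 -1; 0 0 0 0 -1; 0 0 0 0 -1; 0 0 0 0 -1",
)

```text
clock: 3.28
ee_pos: [0.5149, -0.2872, 0.1078]
ee_rot: [0.501, 0.499, -0.5, 0.5]
contact_force: [-0.5, -0.0, 0.3]
width: 0.0261
```

step_arm(
  rows="0 0 0 0 -1; 0 0 0 0 -1; 0 0 0 0 -1",
)

```text
clock: 3.53
ee_pos: [0.5143, -0.2874, 0.1078]
ee_rot: [0.501, 0.499, -0.5, 0.5]
contact_force: [-2.2, 1.0, 7.3]
width: 0.0228
```

```bash
python3 -c "
from h import *
go(.513,-.2905,.105,0)
crop('top',370,160,170,120,4,'t2');crop('scene',140,180,130,150,4,'s2')"
```

```text
t 3.5333 pos [ 0.514 -0.287  0.108] jawyaw -0.003 tilt 0.0017 w 0.0228 F [-2.249  1.027  7.31 ] q7 0.81
tool axes
 [[ 0.002  1.    -0.003]
 [-0.    -0.003 -1.   ]
 [-1.     0.002  0.   ]]
shift cm [ 0.278 -0.13   0.308] spin -0.0033013906088923406
```

View pics/s2.png

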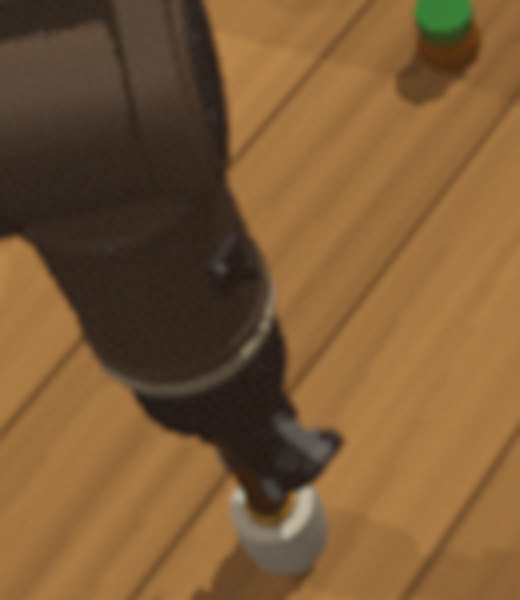

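step_arm(
  rows="-1 0 0 0 -1; -2 0 0 0 -1; -3 0 0 0 -1; -3 0 0 0 -1; -2 0 0 0 -1",
)

```text
clock: 4.05
ee_pos: [0.5143, -0.2877, 0.2198]
ee_rot: [0.501, 0.498, -0.501, 0.5]
contact_force: [0.1, -0.2, -2.7]
width: 0.0229
```

step_arm(
  rows="0 0.4 -2 0 -1; 0 0.8 -3.5 0 -1; 0 0.9 -4 0 -1; 0 0.9 -4 0 -1; 0 0.9 -4 0 -1",
)

```text
clock: 4.47
ee_pos: [0.5535, -0.1105, 0.2173]
ee_rot: [0.501, 0.499, -0.501, 0.499]
contact_force: [1.4, -0.1, -2.4]
width: 0.0225
```

step_arm(
  rows="0 0.9 -4 0 -1; 0 0.9 -4 0 -1; 0 0.9 -4 0 -1; 0 0.9 -3 0 -1; 0 0.6 -1.8 0 -1",
)

```text
clock: 4.88
ee_pos: [0.5964, 0.0613, 0.2169]
ee_rot: [0.5, 0.501, -0.499, 0.5]
contact_force: [0.3, -0.6, -2.2]
width: 0.0227
```

step_arm(
  rows="0 0 0 0 -1; 0 0 0 0 -1",
)

```text
clock: 5.05
ee_pos: [0.596, 0.0572, 0.2167]
ee_rot: [0.5, 0.5, -0.5, 0.5]
contact_force: [-0.4, -1.4, -2.7]
width: 0.0224
```

```bash
python3 -c "
from h import *
go(.596,.0615,.228,0)
t=arm.capture('top');s=arm.capture('scene')
crop('top',250,120,170,120,4,'t3',t);crop('scene',230,120,150,150,4,'s3',s)"
```

```text
t 5.05 pos [0.596 0.057 0.217] jawyaw -0.0 tilt 0.0001 w 0.0224 F [-0.373 -1.362 -2.693] q7 0.11
tool axes
 [[ 0.  1. -0.]
 [ 0. -0. -1.]
 [-1.  0. -0.]]
shift cm [-1.126 -0.004 -0.43 ] spin -0.00021935270822748265
```

View pics/s3.png

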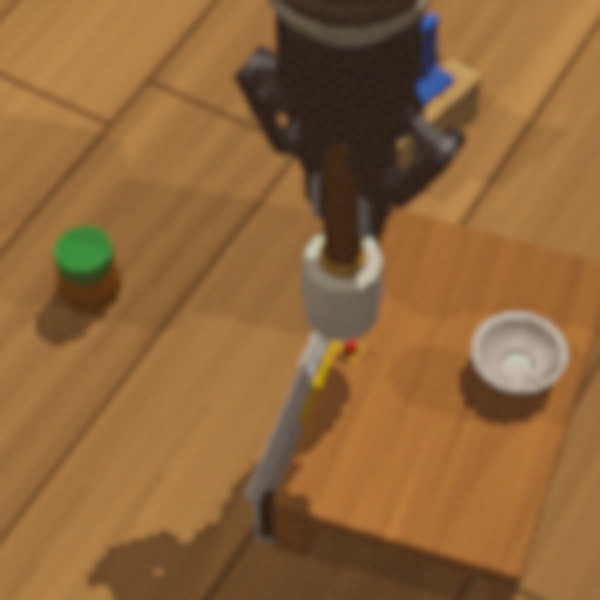

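View pics/t3.png

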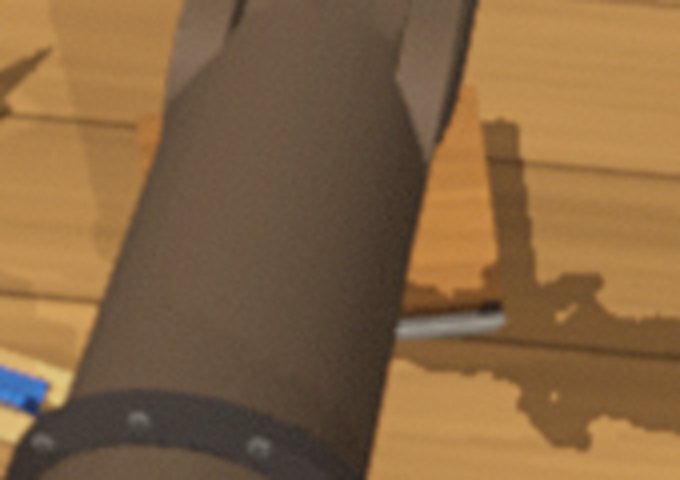

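```bash
python3 -c "
from h import *
def P(p): return (proj('scene',p)-[230,120]+.5)*4-.5
for yy in(.054,.057): 
  a=np.linspace(0,6.28,60);c=np.array([.596,yy,.109])
  pts=np.vstack([c+np.c_[.025*np.cos(a),.025*np.sin(a),0*a+h] for h in(0.006,.055)]);q=P(pts);print(yy,q.min(0),q.max(0),P(c))
"
```

```text
0.054 [301.09046491 225.29729914] [385.52909922 340.16161033] [[343.0744261  312.12193206]]
0.057 [303.66640755 221.87430581] [387.98531702 336.61766551] [[345.48775143 308.6772086 ]]
```

step_arm(
  rows="1 0 -0.4 0 -1; 1.5 0 0 0 -1; 0.4 0 0 0 -1; 0.2 0 0 0 -1; 0.2 0 0 0 -1",
)

```text
clock: 5.57
ee_pos: [0.5959, 0.0589, 0.1831]
ee_rot: [-0.501, -0.499, 0.501, -0.499]
contact_force: [0.2, 0.4, -2.7]
width: 0.0229
```

step_arm(
  rows="0.3 0 0 0 -1; 0.3 0 0 0 -1; 0.3 0 0 0 -1; 0 0 0 0 -1",
)

```text
clock: 5.9
ee_pos: [0.5966, 0.0594, 0.1749]
ee_rot: [0.501, 0.499, -0.5, 0.499]
contact_force: [-1.2, 0.1, 1.2]
width: 0.0226
```

step_arm(
  rows="0.2 0 0 0 -1; 0.2 0 0 0 -1; 0 0 0 0 -1",
)

```text
clock: 6.15
ee_pos: [0.5966, 0.0594, 0.1712]
ee_rot: [0.501, 0.499, -0.5, 0.499]
contact_force: [-1.6, -0.7, 5.1]
width: 0.023
```

step_arm(
  rows="0.2 0 0 0 -1; 0.2 0 0 0 -1; 0 0 0 0 -1",
)

```text
clock: 6.4
ee_pos: [0.5967, 0.0594, 0.1678]
ee_rot: [0.501, 0.499, -0.5, 0.499]
contact_force: [-3.2, -0.8, 10.4]
width: 0.023
```

step_arm(
  rows="0.2 0 0 0 -1; 0.2 0 0 0 -1; 0 0 0 0 -1",
)

```text
clock: 6.65
ee_pos: [0.5974, 0.0593, 0.1676]
ee_rot: [0.503, 0.499, -0.499, 0.499]
contact_force: [-15.1, 0.6, 49.0]
width: 0.0225
```

step_arm(
  rows="-0.5 0 0 0 -1; -2 0 0 0 -1; -3 0 0 0 -1; -1 0 3 0 -1; 0 -0.8 4 0 -1",
)

```text
clock: 7.07
ee_pos: [0.591, -0.0066, 0.23]
ee_rot: [0.501, 0.5, -0.497, 0.502]
contact_force: [1.9, -1.6, -2.2]
width: 0.0228
```

step_arm(
  rows="0 -1.0 4 0 -1; 0 -1.0 4 0 -1; 0 -1.0 4 0 -1; 0 -1.0 4 0 -1; 0 -1.0 4 0 -1",
)

```text
clock: 7.48
ee_pos: [0.5365, -0.2119, 0.2275]
ee_rot: [0.501, 0.499, -0.501, 0.499]
contact_force: [1.4, -0.2, -2.4]
width: 0.0227
```

```bash
python3 -c "
from h import *
go(.513,-.287,.217,0)
t=arm.capture('top');s=arm.capture('scene')
crop('top',280,140,110,80,7,'t4',t);crop('scene',200,160,150,150,4,'s4',s)"
```

```text
t 7.4833 pos [ 0.537 -0.212  0.228] jawyaw -0.003 tilt 0.0007 w 0.0227 F [ 1.363 -0.203 -2.413] q7 0.58
tool axes
 [[ 0.001  1.    -0.003]
 [ 0.    -0.003 -1.   ]
 [-1.     0.001 -0.   ]]
shift cm [ 1.05  -2.33   7.519] spin -0.0028754906210972653
```

View pics/s4.png

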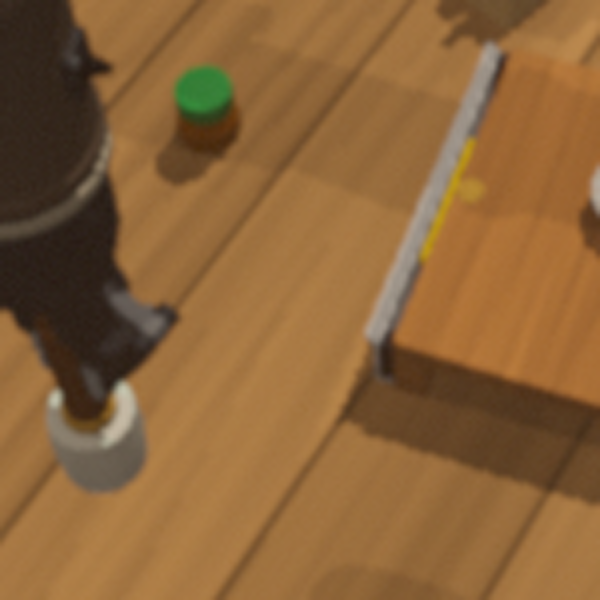

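View pics/t4.png

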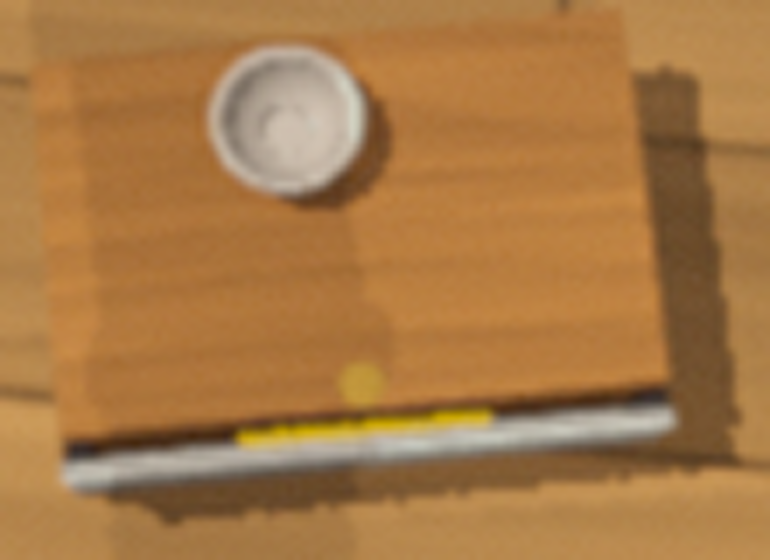

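The red is gone: the pin sits in its ring at top crop (362,383), scene crop (470,188), so it is flush. Next I set the mallet back down.

step_arm(
  rows="0 -0.8 2.5 0 -1; 2 -0.8 2.5 0 -1; 3 0 0 0 -1; 3 0 0 0 -1; 2 0 0 0 -1",
)

```text
clock: 8.0
ee_pos: [0.5201, -0.2599, 0.125]
ee_rot: [-0.501, -0.499, 0.501, -0.498]
contact_force: [-0.6, 1.0, -3.2]
width: 0.0226
```

step_arm(
  rows="1 0 0 0 -1; 0.5 0 0 0 -1; 0 0 0 0 -1; 0 0 0 0 -1",
)

```text
clock: 8.33
ee_pos: [0.5218, -0.2604, 0.1133]
ee_rot: [0.501, 0.499, -0.501, 0.5]
contact_force: [0.9, -0.2, -2.4]
width: 0.0229
```

step_arm(
  rows="0.3 0 0 0 -1; 0.2 0 0 0 -1; 0.1 0 0 0 -1; 0 0 0 0 -1",
)

```text
clock: 8.67
ee_pos: [0.5218, -0.2605, 0.1078]
ee_rot: [0.501, 0.499, -0.5, 0.5]
contact_force: [-2.1, 1.1, 7.9]
width: 0.0228
```

step_arm(
  rows="-0.1 0 0 0 0; 0 0 0 0 0.5; 0 0 0 0 1; 0 0 0 0 1; 0 0 0 0 1",
)

```text
clock: 9.08
ee_pos: [0.5211, -0.26, 0.1073]
ee_rot: [0.501, 0.499, -0.501, 0.499]
contact_force: [0.7, -0.2, -0.1]
width: 0.0811
```

step_arm(
  rows="-1.5 0 0 0 1; -3 0 0 0 1; -4 0 0 0 1; -4 0 0 0 1; -2 0 0 0 1",
)

```text
clock: 9.5
ee_pos: [0.522, -0.2614, 0.2568]
ee_rot: [0.502, 0.497, -0.5, 0.501]
contact_force: [-0.6, -0.7, 0.7]
width: 0.0854
```

```bash
python3 -c "
from h import *
go(.511,.2835,.25,-.22)
t=arm.capture('top');s=arm.capture('scene')
crop('top',370,160,170,120,4,'t5',t);crop('scene',140,180,130,150,4,'s5',s)
np.set_printoptions(precision=4)
C=lambda x0,y0,k,p:(np.array(p,float)+.5)/k-.5+[x0,y0]
a=C(280,140,7,[[362,383]]);b=C(200,160,4,[[470,188]])
print(onz('top',a,.06),onz('scene',b,.06),tri(a,b))
"
```

```text
t 9.5 pos [ 0.522 -0.261  0.257] jawyaw -0.004 tilt 0.0047 w 0.0854 F [-0.62  -0.684  0.722] q7 0.65
tool axes
 [[ 0.004  1.    -0.004]
 [-0.002 -0.004 -1.   ]
 [-1.     0.004  0.002]]
shift cm [  0.563  -1.311 -54.482] spin 0.21615408029376937
[[0.597  0.0578 0.06  ]] [[0.5968 0.0618 0.06  ]] [[0.5971 0.0587 0.0636 0.0025]]
```

View pics/s5.png

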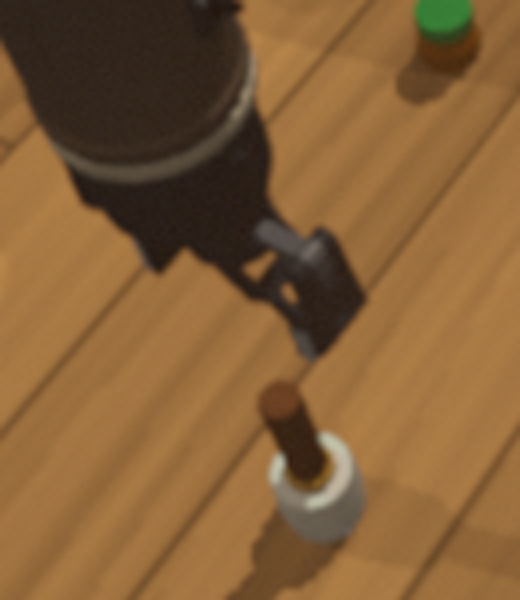

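The mallet stands upright, with its head at (318,490) in the crop. Now to the holder.

step_arm(
  rows="0 -0.1 -3 0 1; 0 -0.1 -4.1 0 1; 0 -0.1 -4.1 0 1; 0 -0.1 -4.1 0 1; 0 -0.1 -4.1 0 1",
)

```text
clock: 10.02
ee_pos: [0.5158, -0.0642, 0.2516]
ee_rot: [-0.501, -0.499, 0.501, -0.499]
contact_force: [1.2, -0.5, -0.3]
width: 0.0853
```

step_arm(
  rows="0 -0.1 -4.1 0 1; 0 -0.1 -4.1 0 1; 0 -0.1 -4.1 0 1; 0 -0.1 -4.1 0 1; 0 -0.1 -4.1 0 1",
)

```text
clock: 10.43
ee_pos: [0.5114, 0.1409, 0.2517]
ee_rot: [-0.5, -0.499, 0.501, -0.499]
contact_force: [1.6, -0.3, -0.2]
width: 0.0854
```

step_arm(
  rows="0 -0.1 -4.1 0 1; 0 -0.1 -4.1 0 1; 0 -0.1 -4.1 0.1 1; 0 0 -2 0.116 1; 0 0 0 0 1",
)

```text
clock: 10.85
ee_pos: [0.5099, 0.2885, 0.2506]
ee_rot: [-0.551, -0.443, 0.552, -0.442]
contact_force: [0.0, -1.1, 0.1]
width: 0.0851
```

```bash
python3 -c "
from h import *
go(.511,.2835,.25,-.22)
t=arm.capture('top');s=arm.capture('scene')
crop('top',190,160,110,80,7,'t6',t);crop('scene',270,80,110,110,5,'s6',s)
"
```

```text
t 10.85 pos [0.51  0.288 0.251] jawyaw -0.218 tilt 0.0019 w 0.0851 F [ 0.041 -1.078  0.058] q7 -0.58
tool axes
 [[-0.002  0.976 -0.216]
 [ 0.001 -0.216 -0.976]
 [-1.    -0.002 -0.   ]]
shift cm [0.056 0.212 0.465] spin 0.0021891321501534833
```

View pics/s6.png

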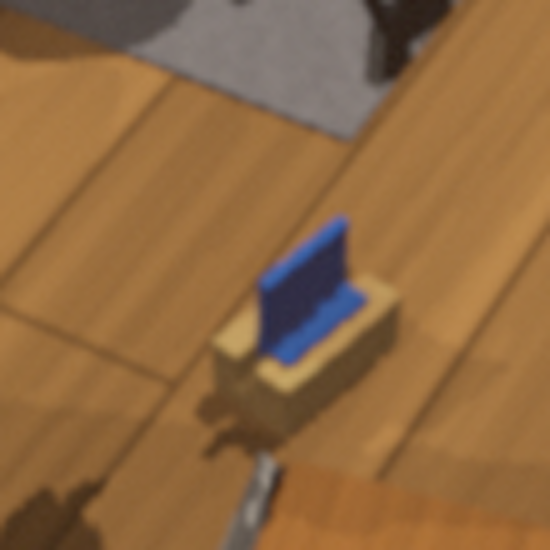

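View pics/t6.png

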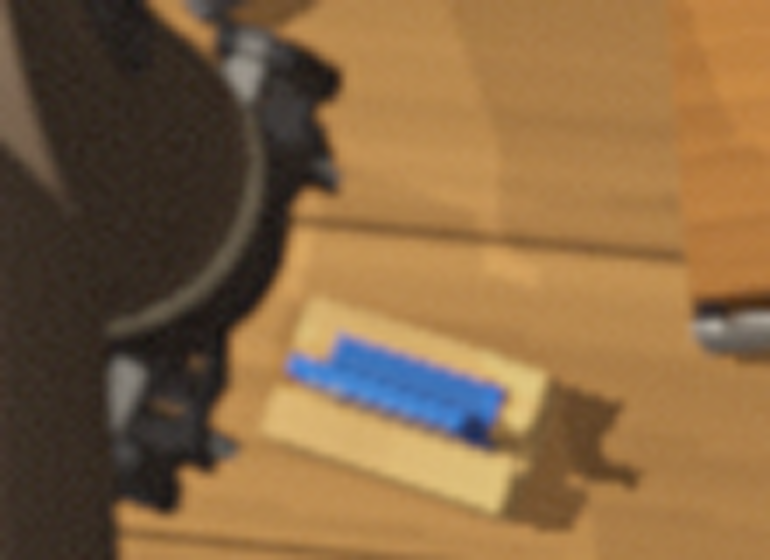

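step_arm(
  rows="3 0.2 0.5 0 1; 4 0 0 0 1; 4 0 0 0 1; 4 0 0 0 1; 2 0 0 0 1",
)

```text
clock: 11.37
ee_pos: [0.5105, 0.2733, 0.0781]
ee_rot: [-0.55, -0.442, 0.554, -0.442]
contact_force: [-0.5, -0.6, 0.2]
width: 0.0853
```

step_arm(
  rows="1 0 0 0 1; 0 0 0 0 1",
)

```text
clock: 11.53
ee_pos: [0.5117, 0.2742, 0.0704]
ee_rot: [-0.55, -0.442, 0.553, -0.442]
contact_force: [-0.2, 0.7, -0.4]
width: 0.0851
```

```bash
python3 -c "
from h import *
go(.511,.2835,.07,-.22)
t=arm.capture('top');s=arm.capture('scene')
crop('top',190,160,110,80,7,'t7',t);crop('scene',290,90,80,80,7,'s7',s)
"
```

```text
t 11.5333 pos [0.512 0.274 0.07 ] jawyaw -0.22 tilt 0.0041 w 0.0851 F [-0.224  0.683 -0.392] q7 -0.43
tool axes
 [[-0.003  0.976 -0.218]
 [-0.003 -0.218 -0.976]
 [-1.    -0.002  0.003]]
shift cm [ 0.041 -0.271 -0.887] spin -0.00024536524798035586
```

View pics/s7.png

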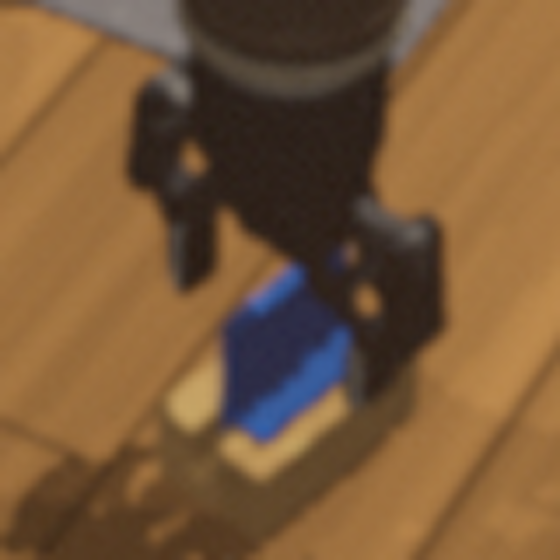

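View pics/t7.png

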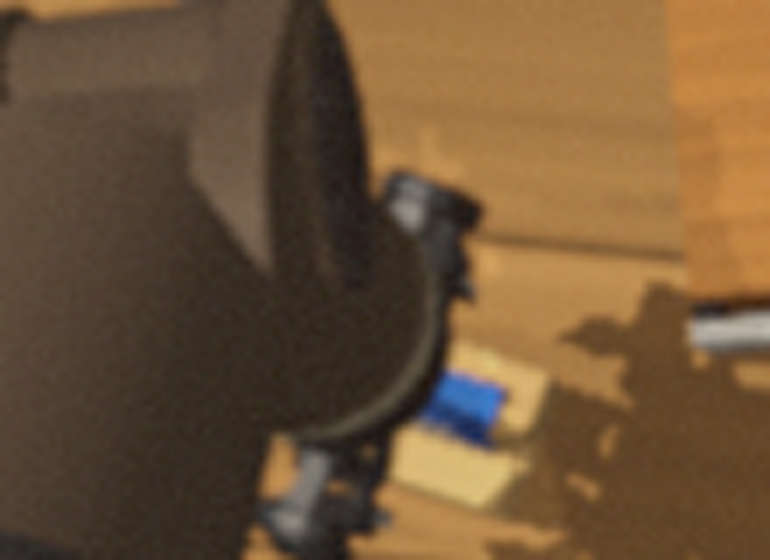

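step_arm(
  rows="0 -0.2 -0.9 0 1; 0 0 0 0 1; 0 0 0 0 0; 0 0 0 0 -1; 0 0 0 0 -1",
)

```text
clock: 12.05
ee_pos: [0.5127, 0.286, 0.0728]
ee_rot: [0.552, 0.442, -0.551, 0.442]
contact_force: [-0.9, -0.6, -0.2]
width: 0.0512
```

step_arm(
  rows="0 0 0 0 -1; 0 0 0 0 -1; 0 0 0 0 -1; 0 0 0 0 -1; 0 0 0 0 -1",
)

```text
clock: 12.47
ee_pos: [0.5127, 0.2857, 0.0724]
ee_rot: [0.552, 0.442, -0.552, 0.442]
contact_force: [-0.3, -0.5, 3.5]
width: 0.0071
```

step_arm(
  rows="0 0 0 0 -1; 0 0 0 0 -1",
)

```text
clock: 12.63
ee_pos: [0.5127, 0.2857, 0.0724]
ee_rot: [0.552, 0.442, -0.552, 0.442]
contact_force: [0.7, -0.3, 2.9]
width: 0.007
```

```bash
python3 -c "
from h import *
go(.511,.2835,.07,-.22)
s=arm.capture('scene')
crop('scene',290,90,80,80,7,'s8',s)
"
```

```text
t 12.6333 pos [0.513 0.286 0.072] jawyaw -0.219 tilt 0.0001 w 0.007 F [ 0.714 -0.306  2.902] q7 -0.45
tool axes
 [[ 0.     0.976 -0.218]
 [ 0.    -0.218 -0.976]
 [-1.     0.    -0.   ]]
shift cm [ 0.242 -0.117  0.249] spin 0.00072406510206946
```

View pics/s8.png

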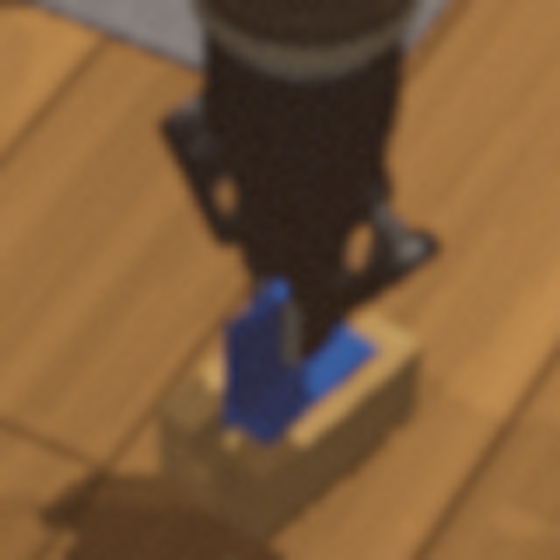

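step_arm(
  rows="-1 0 0 0 -1; -2.5 0 0 0 -1; -3 0 0 0 -1; -3 0 0 0 -1; -0.5 0 0 0 -1",
)

```text
clock: 13.1
ee_pos: [0.5149, 0.2864, 0.1775]
ee_rot: [0.554, 0.442, -0.549, 0.442]
contact_force: [1.1, 0.9, 0.2]
width: 0.0072
```

step_arm(
  rows="0 0.5 3 0 -1; 0 0.5 4 -0.1 -1; 0 0.5 4 -0.1 -1; 0 0.5 4 -0.1 -1; 0 0.5 3 -0.114 -1",
)

```text
clock: 13.52
ee_pos: [0.5179, 0.1018, 0.1726]
ee_rot: [0.448, 0.547, -0.449, 0.547]
contact_force: [-0.0, 0.7, -0.5]
width: 0.0072
```

step_arm(
  rows="0 0 2 0 -1; 0 0 0 0 -1; 0 0 0 0 -1",
)

```text
clock: 13.77
ee_pos: [0.5229, 0.0843, 0.1725]
ee_rot: [0.45, 0.545, -0.45, 0.545]
contact_force: [0.4, 1.1, -0.5]
width: 0.0074
```

```bash
python3 -c "
from h import *
go(.5828,.0565,.17,.195)
t=arm.capture('top');s=arm.capture('scene')
crop('top',250,130,140,100,5.5,'t9',t);crop('scene',270,120,110,110,5.4,'s9',s)
"
```

```text
t 13.7667 pos [0.523 0.084 0.173] jawyaw 0.191 tilt 0.0001 w 0.0074 F [ 0.428  1.094 -0.495] q7 0.17
tool axes
 [[ 0.     0.982  0.19 ]
 [ 0.     0.19  -0.982]
 [-1.     0.     0.   ]]
shift cm [0.254 5.349 3.867] spin -0.0037170418188474663
```

View pics/s9.png

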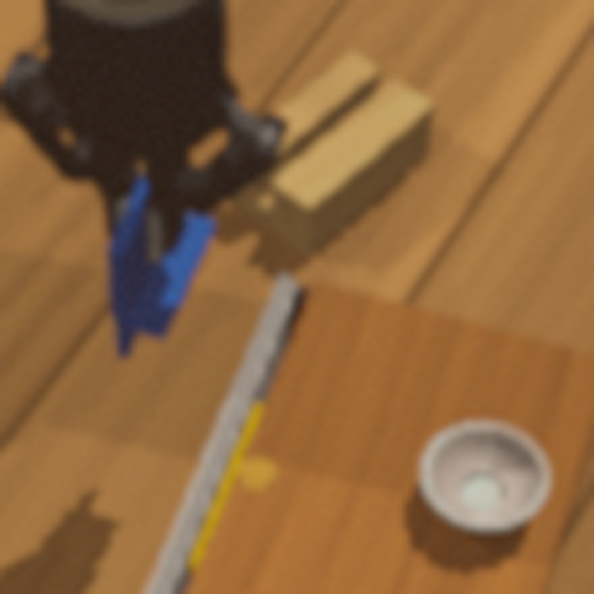

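View pics/t9.png

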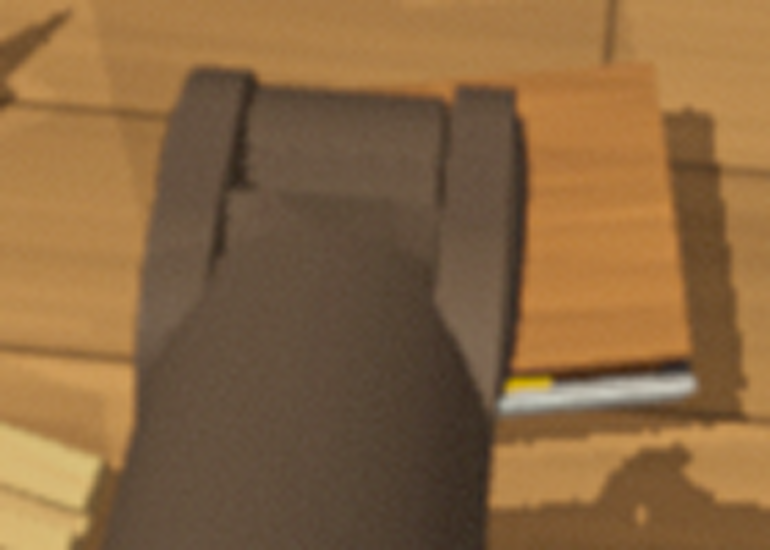

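```bash
python3 -c "
from h import *
np.set_printoptions(precision=4,suppress=True)
C=lambda x0,y0,k,p:(np.array(p,float)+.5)/k-.5+[x0,y0]
g=lambda p:C(270,120,5.4,p)
o=arm.get_obs()['ee_pos'];M=R.from_quat(arm.get_obs()['ee_rot']).as_matrix()
X=M[:,1];Y=-M[:,2]
for nm,p,dz in(('flange near',[163,335],.028),('flange far',[213,215],.028),('tongue near',[124,357],0),('plate near top',[140,180],.078)):
  w=onz('scene',g([p]),o[2]-.0564+dz)[0]; print(nm,w,'in tool hx,hy mm',1000*(w-o)@X,1000*(w-o)@Y)
C0=np.array([.5828,.0565,.06]);s=.195
X=np.array([np.cos(s),np.sin(s),0]);Y=np.array([-np.sin(s),np.cos(s),0])
for nm,p in(('lip end far',[283,275]),('ring',[256,473]),('slotwood far',[303,290]),('wood back far',[594,350])):
  w=onz('scene',g([p]),.06)[0];print(nm,w,1000*(w-C0)@X,1000*(w-C0)@Y)
"
```

```text
flange near [0.5515 0.0551 0.1438] in tool hx,hy mm 22.14420178480387 -36.63968849012224
flange far [0.5356 0.1271 0.1438] in tool hx,hy mm 20.527608910937754 37.05308651274911
tongue near [0.5308 0.0531 0.1158] in tool hx,hy mm 1.5092923513573215 -34.68900840454824
plate near top [0.5187 0.0925 0.1938] in tool hx,hy mm -2.7807834872924158 6.359769215094317
lip end far [0.5498 0.1711 0.06  ] -10.208760171557493 118.8301451463055
ring [0.5974 0.0601 0.06  ] 14.998620118823657 0.7072140166698188
slotwood far [0.5631 0.1677 0.06  ] 2.2612221890982678 112.92342395611672
wood back far [0.7053 0.2061 0.06  ] 149.19943742577678 123.0544935892641
```

step_arm(
  rows="0 1.5 1 0 -1; 0 1.9 1.4 -0.004 -1; 0 1.8 1.5 0 -1; 0 0 0 0 -1; 0 0 0 0 -1",
)

```text
clock: 14.28
ee_pos: [0.5818, 0.0585, 0.1719]
ee_rot: [0.448, 0.547, -0.448, 0.547]
contact_force: [-0.4, 1.0, -1.2]
width: 0.0075
```

```bash
python3 -c "
from h import *
go(.5813,.0562,.125,.195)
"
```

```text
t 14.2833 pos [0.582 0.058 0.172] jawyaw 0.199 tilt 0.0005 w 0.0075 F [-0.416  1.048 -1.192] q7 0.26
tool axes
 [[-0.     0.98   0.198]
 [-0.     0.198 -0.98 ]
 [-1.    -0.     0.   ]]
shift cm [ 4.688 -0.097  0.212] spin 0.004474926165913828
```

step_arm(
  rows="1.5 -0.1 0.2 0.004 -1; 2 0 0 0 -1; 1 0 0 0 -1; 0 0 0 0 -1; 0 0 0 0 -1",
)

```text
clock: 14.7
ee_pos: [0.5801, 0.0565, 0.1271]
ee_rot: [0.448, 0.547, -0.449, 0.546]
contact_force: [-0.2, -0.9, -0.5]
width: 0.0074
```

```bash
python3 -c "
from h import *
np.set_printoptions(precision=4,suppress=True)
go(.5813,.0562,.12,.195)
s=arm.capture('scene');crop('scene',270,150,100,90,6,'s10',s);t=arm.capture('top');crop('top',250,130,140,100,5.5,'t10',t)
"
```

```text
t 14.7 pos [0.58  0.056 0.127] jawyaw 0.196 tilt 0.0016 w 0.0074 F [-0.192 -0.891 -0.531] q7 0.29
tool axes
 [[-0.002  0.981  0.195]
 [ 0.     0.195 -0.981]
 [-1.    -0.002 -0.   ]]
shift cm [0.709 0.113 0.051] spin 0.0011804093305842756
```

View pics/s10.png

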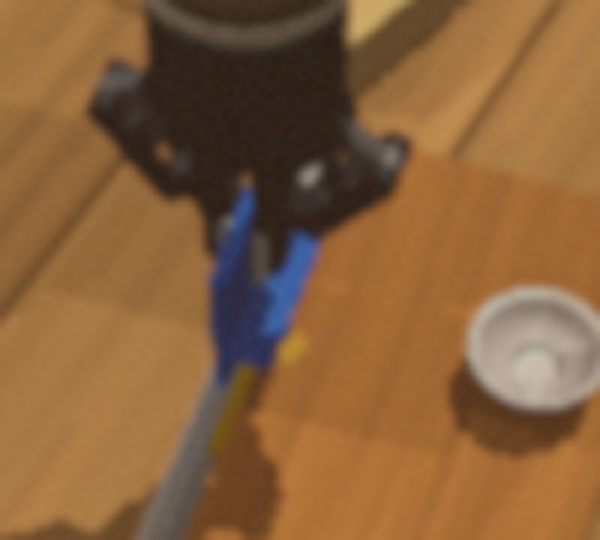

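step_arm(
  rows="0.4 0.1 0 0 -1; 0.4 0 0 0 -1; 0.4 0 0 0 -1; 0.3 0 0 0 -1; 0 0 0 0 -1",
)

```text
clock: 15.22
ee_pos: [0.5814, 0.0556, 0.1115]
ee_rot: [0.449, 0.547, -0.449, 0.546]
contact_force: [0.3, -0.1, -1.5]
width: 0.0076
```

step_arm(
  rows="0.3 0 0 0 -1; 0.3 0 0 0 -1; 0 0 0 0 -1",
)

```text
clock: 15.47
ee_pos: [0.5816, 0.0556, 0.1057]
ee_rot: [0.449, 0.546, -0.449, 0.546]
contact_force: [-0.3, -0.7, -1.5]
width: 0.0073
```

step_arm(
  rows="0.2 0 0 0 -1; 0.2 0 0 0 -1; 0.2 0 0 0 -1; 0 0 0 0 -1",
)

```text
clock: 15.8
ee_pos: [0.582, 0.0557, 0.1001]
ee_rot: [0.449, 0.546, -0.449, 0.546]
contact_force: [-0.7, -0.7, 2.2]
width: 0.0077
```

step_arm(
  rows="0.2 0 0 0 -1; 0.2 0 0 0 -1; 0 0 0 0 -1",
)

```text
clock: 16.05
ee_pos: [0.582, 0.0557, 0.0963]
ee_rot: [0.449, 0.546, -0.449, 0.546]
contact_force: [-1.3, -1.2, 4.8]
width: 0.0073
```

step_arm(
  rows="0.2 0 0 0 -1; 0.2 0 0 0 -1; 0 0 0 0 -1",
)

```text
clock: 16.3
ee_pos: [0.5821, 0.0557, 0.0926]
ee_rot: [0.449, 0.546, -0.449, 0.546]
contact_force: [-1.9, 0.4, 7.3]
width: 0.0076
```

step_arm(
  rows="0.1 0 0 0 -1; 0.1 0 0 0 -1; 0 0 0 0 -1",
)

```text
clock: 16.55
ee_pos: [0.5821, 0.0557, 0.0923]
ee_rot: [0.45, 0.546, -0.448, 0.546]
contact_force: [-8.3, 0.3, 27.3]
width: 0.0072
```

step_arm(
  rows="0 0 0 0 -1; 0 0 0 0 -1; 0 0 0 0 -1; 0 0 0 0 -1; 0 0 0 0 -1",
)

```text
clock: 16.97
ee_pos: [0.5821, 0.0557, 0.0923]
ee_rot: [0.45, 0.546, -0.448, 0.546]
contact_force: [-9.6, 0.1, 25.6]
width: 0.0071
```

```bash
python3 -c "
from h import *
np.set_printoptions(precision=4,suppress=True)
go(.5828,.0565,.0924,.195)
s=arm.capture('scene');crop('scene',270,150,100,90,6,'s11',s);cv2.imwrite('pics/full11.png',s[:,:,::-1])
C=lambda x0,y0,k,p:(np.array(p,float)+.5)/k-.5+[x0,y0]
a=.195;c=np.array([.5828,.0565,.06]);Rm=np.array([[np.cos(a),-np.sin(a),0],[np.sin(a),np.cos(a),0],[0,0,1]])
for p in([.022,-.035,.004],[.022,.035,.004],[.004,-.035,.054],[-.004,-.035,.054]): print(p,(proj('scene',c+Rm@np.array(p))-[270,150]+.5)*6-.5)
"
```

```text
t 16.9667 pos [0.582 0.056 0.092] jawyaw 0.195 tilt 0.0016 w 0.0071 F [-9.571  0.099 25.631] q7 0.32
tool axes
 [[ 0.001  0.981  0.194]
 [ 0.001  0.194 -0.981]
 [-1.     0.001 -0.001]]
shift cm [-0.006  0.085 -0.061] spin -0.00019523344259098074
[0.022, -0.035, 0.004] [[273.33  411.871]]
[0.022, 0.035, 0.004] [[325.082 282.393]]
[0.004, -0.035, 0.054] [[231.358 333.298]]
[-0.004, -0.035, 0.054] [[212.691 328.05 ]]
```

View pics/s11.png

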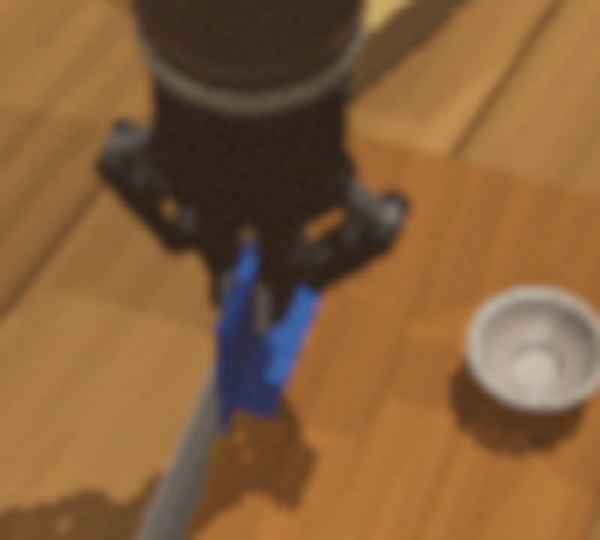

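View pics/full11.png

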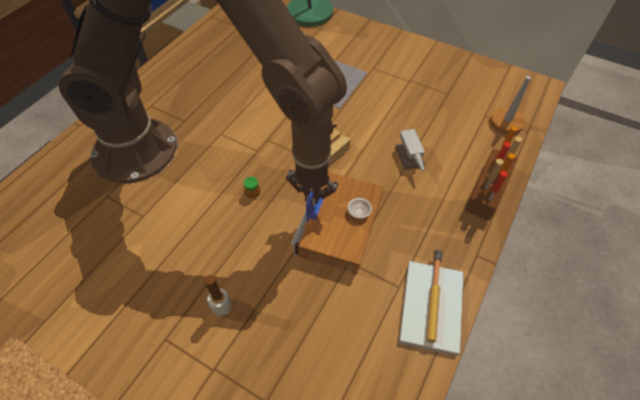

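The flange corners, at (275,415) and (322,290), are within a few crop pixels of the predicted home position. The bystanders are where they were and the mallet is upright.

```bash
python3 -c "
from workcell import arm
print(arm.hand_in())"
```

```text
the job is handed in; nothing more can be done
None
```

The job is handed in at about 17 s of the 64 s allowed, with the arm still pressing the holder home. No verdict was reported.

- **Pin:** I drove it down by pressing the mallet on it. The push met a hard stop at 49 N with the mallet face level with the shelf top, and afterwards no red stood above the ring in either camera view.
- **Mallet:** It stands upright on the bench, let go, about 3 cm from where it started.
- **Holder:** I lifted it from the stand, turned it to the shelf's angle and lowered its tongue into the slot with the label towards the robot.
    - The force rose steadily from about 2 to 7 N against the springy strip.
    - It then jumped to 27 N and the tool stopped moving down, at 0.0923 m against the 0.0924 m I expected for fully home.
    - In the last picture the flange corners match the predicted home position to about 1.5 px of the camera image.
- **Bystanders:** The jar and the dish were not touched and look unmoved, as does the anvil.

**Not fully confirmed:**
- At the end there was a steady sideways push of about 10 N.
- The label face was never seen directly. I took it to face the robot because the flange points away from it.
- The two cameras disagreed by 2–4 mm on some points, which is within the centring limit but not much finer than the slot's clearance.

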